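# Seal three equipment cases and log them

### The arm

A 7-joint arm with a two-finger parallel gripper is mounted at the origin on the work surface. World frame = base frame: x ahead of the robot, y to its left, z up, the work surface at z = 0. Lengths are in mm, angles in degrees, forces in N, time in s.
With the tool pointing down it reaches from about 400 to 900 mm from the base axis. Payload 5.5 kg.
Tool frame: the origin (TCP) lies at the very end of the fingers, on their centre line; the grasp point (between the pads) lies r.grip_depth behind it (r.grip_depth is the distance from the TCP to the grasp point, in mm); z points along the fingers, y is the line along which they close (so a half turn about z gives the same grasp; the last joint's range is limited). The gripper opens to 92 mm and grips with 3 to 60 N. Pads are 19 mm wide; open, the fingers measure 130 mm over their backs; the gripper's body (75 mm by 190 mm) begins 47 mm behind the grasp point.
Start: joints at [91.112, 28.699, -24.465, 88.831, 12.651, 65.22, -12.049], TCP at [156.939, -630.769, 226.729] pointing down, gripper open.
Joint ranges: [-164.97, 164.97], [-17.58, 116.51], [-87.97, 89.64], [11.32, 138.91], [-80.73, 260.73], [10.89, 115.49], [-147.41, 147.41]. Speed limits (degrees/s): [147.25, 147.25, 180, 180, 180, 180, 180].

### API

Orientations are given as a 3x3 rotation matrix whose columns are the frame's x, y, z axes.
In Python, from workcell import r gives the robot as it stands.
- The arm moves only by the tool play_rows, never from a script. Its argument "rows" is a list of rows, each a list of 7 numbers: the shift along the tool's x, y, z in mm, then the turn, a rotation vector about the tool's x, y, z in degrees, then the closure, from -1 (fully open) to 1 (shut). In form: [[dx, dy, dz, rx, ry, rz, claw], ...]. A call has exactly 8 rows; each row shifts and turns the commanded pose from where the row before left it, along the tool's axes as they then stand; what a row does not reach is not made up. A row lasts 1/12 s, in which the tool goes at most 41.7 mm and 7.16 degrees, less where a joint would pass 70% of its speed; a pose out of reach is approached as far as the arm can. A call with a gripper value outside its range is refused whole. The fingers move at their own pace and stop on an object; "force" is the grip in N (left out, the last holds). Time passes only in rows, so rows that do not move let the fingers close, or fill a call up. It gives the time, the measured TCP pose, the force, the opening and the grip force at its end, in the units of the state.
- r.observe(): the state, without advancing time (a new reading comes with each control period).
- r.grab_frame(name): name is "scene" or "top" or "wrist"; returns (picture, depth): 480x640x3 uint8, red, green, blue; 480x640 float32, mm along the optical axis (not along the pixel's ray), 0 where there is no reading.
- r.camera_params(name): a dict with "mtx" (3x3 intrinsics, pixels), "R" (3x3) and "t" (3): a world point X has camera coordinates R X + t. Camera axes: x right, y down, z forward; pixel columns grow to the right and rows downward; lengths in mm; the calibration is good to about 2 mm. A picture is of the moment at which its call begins: read the wrist's pose just before it. camera_params takes no time and is no camera call; for the wrist camera it gives the pose at the moment of the call.
- r.sign_off(): hands the job in; it is judged then, once.
The state is a dict: "time_s": time; "joint_pos": joint angles; "joint_velocities": joint speeds; "effort": joint torques, N m; "position": TCP position; "eef_rot": TCP orientation; "contact_force": force on the tool from outside, world axes, zero at the start; "ft_torque": the same for the moment, N m; "opening": opening from 0.0 (shut) to 1.0 (fully open); "grasp_force": force on a finger pad.
Only numpy, scipy, OpenCV 4.12 (cv2) and the standard library are available. Lean on these libraries where they do the work, as an engineer would, in place of code of your own. Each camera call takes 0.05 s, during which the arm holds its last target. There are 200 camera calls.

### The job

Seal three of the blue equipment cases by pressing their coloured caps fully down with the fingertips, gently and in this order: green, yellow, red; each cap stays down. Then gently press the white button on the grey console to log them. Leave the black cap up, and do not lift, shift or tip any case or disturb anything else on the counter.

Things in the scene. Friction and masses are not known exactly. Their poses are not given: they have to be found in the camera images.
- case_green: closed navy-blue hard case, 120 x 150 x 55 mm, 0.8 to 1.4 kg, standing loose on the counter, carrying the green seal on its lid (to be sealed); origin: centre of its underside, z up. The seal is a round aluminium housing on the middle of the lid (56 mm across, 12 mm high, top 67 mm above the counter) with a round coloured cap standing out of it
- green_cap (a point): centre of the top face of the green cap, 36 mm across; 87 mm above the counter while up (20 mm proud of its housing) and 77 mm when fully down (still 10 mm proud); it moves with the cap
- seal_green (a joint): travel of the green cap: 0 up, growing as it is pushed straight down, 0.010 m at its hard end stop. It slides with a steady resistance of about 4 N and stays where it is left; it does not spring back. It counts as fully down beyond 0.007 m; over 30 N is too hard
- case_yellow: closed navy-blue hard case, 120 x 150 x 55 mm, 0.8 to 1.4 kg, standing loose on the counter, carrying the yellow seal on its lid (to be sealed); origin: centre of its underside, z up. The seal is a round aluminium housing on the middle of the lid (56 mm across, 12 mm high, top 67 mm above the counter) with a round coloured cap standing out of it
- yellow_cap (a point): centre of the top face of the yellow cap, 36 mm across; 87 mm above the counter while up (20 mm proud of its housing) and 77 mm when fully down (still 10 mm proud); it moves with the cap
- seal_yellow (a joint): travel of the yellow cap: 0 up, growing as it is pushed straight down, 0.010 m at its hard end stop. It slides with a steady resistance of about 4 N and stays where it is left; it does not spring back. It counts as fully down beyond 0.007 m; over 30 N is too hard
- case_red: closed navy-blue hard case, 120 x 150 x 55 mm, 0.8 to 1.4 kg, standing loose on the counter, carrying the red seal on its lid (to be sealed); origin: centre of its underside, z up. The seal is a round aluminium housing on the middle of the lid (56 mm across, 12 mm high, top 67 mm above the counter) with a round coloured cap standing out of it
- red_cap (a point): centre of the top face of the red cap, 36 mm across; 87 mm above the counter while up (20 mm proud of its housing) and 77 mm when fully down (still 10 mm proud); it moves with the cap
- seal_red (a joint): travel of the red cap: 0 up, growing as it is pushed straight down, 0.010 m at its hard end stop. It slides with a steady resistance of about 4 N and stays where it is left; it does not spring back. It counts as fully down beyond 0.007 m; over 30 N is too hard
- case_black: closed navy-blue hard case, 120 x 150 x 55 mm, 0.8 to 1.4 kg, standing loose on the counter, carrying the black seal on its lid (to be left alone, its cap must stay up); origin: centre of its underside, z up. The seal is a round aluminium housing on the middle of the lid (56 mm across, 12 mm high, top 67 mm above the counter) with a round coloured cap standing out of it
- black_cap (a point): centre of the top face of the black cap, 36 mm across; 87 mm above the counter while up (20 mm proud of its housing) and 77 mm when fully down (still 10 mm proud); it moves with the cap
- seal_black (a joint): travel of the black cap: 0 up, growing as it is pushed straight down, 0.010 m at its hard end stop. It slides with a steady resistance of about 4 N and stays where it is left; it does not spring back. It counts as fully down beyond 0.007 m; over 30 N is too hard
- console: grey tally console fixed to the counter, 100 (x) x 130 (y) x 40 mm high, with a dark display strip along its far edge and a white push button; origin: centre of its underside
- log_button_top (a point): centre of the top face of the white button on the console (32 mm across, black collar 48 mm across), 78 mm above the counter when up, 26 mm proud of its collar; it moves with the button
- log_button (a joint): travel of the white button: 0 up, 0.018 m at its hard end stop; a spring pushes it back up: about 2 N to start it, 5 N at 0.006, 6.5 N at 0.010, 10 N at 0.018. It counts as pressed beyond 0.006 m; a light press well short of the stop is enough, over 30 N is too hard
- padlock: brass padlock with a steel shackle, lying flat, 70 x 42 x 22 mm; a bystander, not to be disturbed; origin: centre of its underside
- tape: black roll of tape lying flat, 68 mm across, 24 mm high; a bystander, not to be disturbed; origin: centre of its underside
- torch: black torch with an orange head lying along its own x, 130 x 26 x 26 mm; a bystander, not to be disturbed; origin: centre of its underside
- oil_can: orange can, upright, 56 mm across, 110 mm high; a bystander, not to be disturbed; origin: centre of its underside
- mug: white mug, upright, 80 mm across plus handle, 90 mm high; a bystander, not to be disturbed; origin: centre of its underside
- radio: black handheld radio lying flat, 110 x 55 x 30 mm plus a stub aerial; a bystander, not to be disturbed; origin: centre of its underside
Mind the look-alikes: they are no part of the job. Leave any orange look-alike of the case_red alone.

How it is judged (in metres and radians):
On the way, in this order (a step that is already met when the one before it is completed fails the run):
1. the fingers push the green cap fully down (value of joint seal_green above 0.007 m and contact force between the fingers and case_green above 0.3 N), for 0.03 s.
2. the fingers push the yellow cap fully down (value of joint seal_yellow above 0.007 m and contact force between the fingers and case_yellow above 0.3 N), for 0.03 s.
3. the fingers push the red cap fully down (value of joint seal_red above 0.007 m and contact force between the fingers and case_red above 0.3 N), for 0.03 s.
4. the fingers press the white console button (value of joint log_button above 0.006 m and contact force between the fingers and console above 0.3 N), for 0.03 s.
At the end, for the whole second after the job is handed in: The green, yellow and red caps are each down by more than 7 mm of their 10 mm; the black cap and the white button are up (under 2 mm); all cases stand upright (0.05 rad), at rest (0.02 m/s) and within 20 mm of where they started; bystanders are within 20 mm of theirs (value of joint each of seal_green, seal_yellow, seal_red above 0.007 m and value of joint each of seal_black, log_button below 0.002 m and angle between each of case_green, case_yellow, case_red, case_black's own z axis and vertical below 0.05 rad and linear speed of each of case_green, case_yellow, case_red, case_black below 0.02 m/s and distance of each of case_green, case_yellow, case_red, case_black, padlock, tape, torch, oil_can, mug, radio from where it was at the start of the episode below 0.02 m); the robot touches nothing.
It fails at once if a cap or the white button was pushed before its turn (over 3 mm while an earlier cap was not yet down) ((value of joint seal_yellow above 0.003 m and value of joint seal_green below 0.007 m) or (value of joint seal_red above 0.003 m and value of joint any of seal_green, seal_yellow below 0.007 m) or (value of joint log_button above 0.003 m and value of joint any of seal_green, seal_yellow, seal_red below 0.007 m)).
It fails at once if the black cap was pushed in (value of joint seal_black above 0.002 m).
It fails at once if a case or the console was pressed harder than 30 N (contact force between the fingers and case_green above 30 N or contact force between the fingers and case_yellow above 30 N or contact force between the fingers and case_red above 30 N or contact force between the fingers and case_black above 30 N or contact force between the fingers and console above 30 N).
It fails at once if a case was shifted, tipped or lifted (over 20 mm, or 0.2 rad) (distance of any of case_green, case_yellow, case_red, case_black from where it was at the start of the episode above 0.02 m or angle between any of case_green, case_yellow, case_red, case_black's own z axis and vertical above 0.2 rad).
It fails at once if a bystander was moved more than 20 mm (distance of any of padlock, tape, torch, oil_can, mug, radio from where it was at the start of the episode above 0.02 m).
It also fails if it takes over 64 s, if anything falls off the work surface, if the arm or the gripper's body presses on something with over 40 N, if the wrist force passes 120 N, or if a joint passes its speed limit or range.

## Working session

There is one attempt and no reset: what is moved stays moved. The work goes in short steps, Python scripts to look and compute and a tool call to move; the robot and the scene stay as the last step left them, time stands still between calls to the robot, and variables do not carry over. Pictures are saved under pics/ and viewed, at most 10 in all, crops included, and the job is handed in when it is done.

Besides the shell and the picture viewer there is one more tool, called after "Call:" as name(argument=value, ...), one argument or row to a line, values as JSON. play_rows: Moves the arm, as the interface text tells. Its arguments: {"type":"object","properties":{"rows":{"type":"array","items":{"type":"array","items":{"type":"number"}}},"force":{"type":"number"}},"required":["rows"]}

```bash
mkdir -p pics
python3 - <<'E'
from workcell import r
import cv2,numpy as np
s=r.observe();print(s)
for n in("scene","top"):
    p,d=r.grab_frame(n);cv2.imwrite(f"pics/{n}0.png",p[:,:,::-1]);np.savez(f"{n}0.npz",p=p,d=d)
    c=r.camera_params(n);print(n,c)
E
```

```text
{'time_s': 0.0, 'joint_pos': array([ 91.11132864,  28.75647234, -24.45318741,  88.89245723,
        12.65215814,  65.22094298, -12.05003036]), 'joint_velocities': array([-0.00923168, -0.02871618,  0.00026536,  0.11043336, -0.15325447,
        0.03733691,  0.03101057]), 'effort': array([ 2.18335958e-04, -5.66593766e+01, -5.81661209e+00, -2.79117250e+01,
       -6.87616342e-02,  3.10011045e-02,  1.83460952e-04]), 'position': array([ 156.68164989, -630.08823025,  225.64183117]), 'eef_rot': array([[ 9.70414203e-01,  2.41445816e-01, -4.38500233e-04],
       [ 2.41446209e-01, -9.70412191e-01,  1.97698847e-03],
       [ 5.18096225e-05, -2.02437191e-03, -9.99997950e-01]]), 'contact_force': array([-0.72387293, -0.30703132, -0.31198979]), 'ft_torque': array([-0.01954946,  0.00255904, -0.00423563]), 'grasp_force': 0.0, 'opening': 1.0035617037661309}
scene {'mtx': array([[449.60039912,   0.        , 321.53494407],
       [  0.        , 449.60039912, 244.03959479],
       [  0.        ,   0.        ,   1.        ]]), 'R': array([[ 0.19821419,  0.98007189, -0.01304732],
       [ 0.73503507, -0.15743647, -0.65949769],
       [-0.64840927,  0.12113156, -0.75159335]]), 't': array([-117.02015942, -331.47902235, 1509.68450278])}
top {'mtx': array([[528.63079983,   0.        , 319.67729169],
       [  0.        , 528.63079983, 242.97969198],
       [  0.        ,   0.        ,   1.        ]]), 'R': array([[-4.63733736e-04, -9.99895073e-01,  1.44785440e-02],
       [-9.91124416e-01, -1.46516119e-03, -1.32929477e-01],
       [ 1.32936743e-01, -1.44116823e-02, -9.91019740e-01]]), 't': array([  24.38300329,  509.16458279, 1233.20298106])}
```

View pics/top0.png

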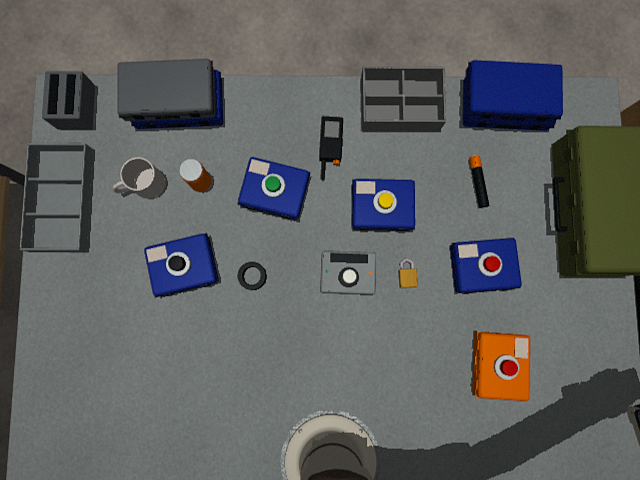

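View pics/scene0.png

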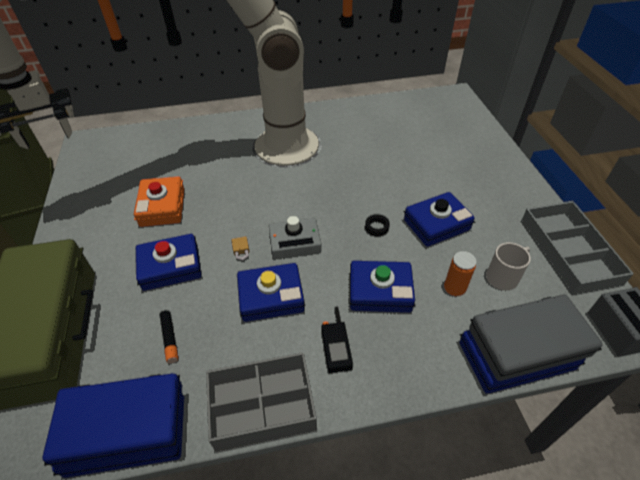

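Top view: green cap (273,184), yellow (386,202), red (491,264), black (178,264), white button (348,277), and the orange look-alike at (508,368). The scene view shows the same layout, with nothing tall between the arm and the cases. Next I'll measure the positions.

```bash
cat > h.py <<'E'
from workcell import r
import cv2,numpy as np
def ray(n,uv,z,c=None):
    c=c or r.camera_params(n)
    o=-c["R"].T@c["t"];d=c["R"].T@np.linalg.inv(c["mtx"])@np.array([*uv,1.])
    return o+d*(z-o[2])/d[2]
def mask(p,col):
    h=cv2.cvtColor(p,cv2.COLOR_RGB2HSV)
    lo,hi={"green":((50,120,50),(85,255,255)),"yellow":((22,150,100),(34,255,255)),"red":((172,150,80),(180,255,255)),"white":((0,0,190),(180,50,255))}[col]
    m=cv2.inRange(h,lo,hi)
    if col=="red": m|=cv2.inRange(h,(0,190,80),(4,255,255))
    return m
def blobs(m,amin=60):
    n,_,s,c=cv2.connectedComponentsWithStats(m)
    return [(c[i],s[i,4],s[i,2:4]) for i in range(1,n) if s[i,4]>amin]
def delta(X):
    s=r.observe();return s["eef_rot"].T@(np.array(X)-s["position"])
E
python3 - <<'E'
from h import *
print(r.grip_depth)
for n in("top","scene"):
    p=np.load(n+"0.npz")["p"]
    for c in("green","yellow","red","white"):
        for b in blobs(mask(p,c)): print(n,c,b[0].round(1),b[1],b[2],ray(n,b[0],78 if c=="white" else 85).round(1))
E
```

```text
18.8
top green [272.4 183.1] 166 [14 15] [642.9 135.6  85. ]
top yellow [385.6 200.1] 170 [14 15] [ 603.3 -128.2   85. ]
top red [492.2 263.2] 166 [15 15] [ 455.9 -371.2   85. ]
top red [509.5 367.6] 183 [16 16] [ 221.2 -399.7   85. ]
top white [272.6 187.2] 120 [22 21] [634.8 135.4  78. ]
top white [382.6 203.8] 113 [22 21] [ 595.9 -122.    78. ]
top white [178.9 264.3] 138 [23 22] [453.4 347.8  78. ]
top white [349.1 275.9] 123 [13 13] [427.2 -42.2  78. ]
scene green [382.6 272.4] 162 [14 15] [645.6 134.7  85. ]
scene yellow [267.6 277.6] 145 [14 13] [ 605.1 -128.8   85. ]
scene red [154.1 186.1] 78 [11  9] [ 221.5 -400.5   85. ]
scene red [161.7 246.9] 120 [14 11] [ 456.9 -372.5   85. ]
scene white [292.2 293.6] 67 [13 11] [656.1 -79.9  78. ]
```

Call:
play_rows(
  rows=[
    [27, -26, 0, 0, 0, 0, 1],
    [27, -26, 0, 0, 0, 0, 1],
    [27, -26, 0, 0, 0, 0, 1],
    [27, -26, 0, 0, 0, 0, 1],
    [27, -26, 0, 0, 0, 0, 1],
    [27, -26, 0, 0, 0, 0, 1],
    [27, -26, 0, 0, 0, 0, 1],
    [27, -26, 0, 0, 0, 0, 1],
  ],
  force=20,
)

```text
time_s: 0.77
position: [316.7, -374.9, 226.5]
eef_rot: [[0.97, 0.241, -0.0], [0.241, -0.97, 0.0], [-0.0, -0.0, -1.0]]
contact_force: [0.5, -0.6, 0.5]
opening: 0.47
grasp_force: 0.0
```

Call:
play_rows(
  rows=[
    [27, -26, 0, 0, 0, 0, 1],
    [27, -26, 0, 0, 0, 0, 1],
    [27, -26, 0, 0, 0, 0, 1],
    [27, -26, 0, 0, 0, 0, 1],
    [27, -26, 0, 0, 0, 0, 1],
    [27, -26, 0, 0, 0, 0, 1],
    [27, -26, 0, 0, 0, 0, 1],
    [27, -26, 0, 0, 0, 0, 1],
  ],
)

```text
time_s: 1.43
position: [476.0, -121.2, 226.6]
eef_rot: [[0.97, 0.241, -0.0], [0.241, -0.97, -0.0], [-0.0, 0.0, -1.0]]
contact_force: [0.4, -1.9, 0.2]
opening: 0.003
grasp_force: 0.0
```

Run:
```python
from h import *
s=r.observe();print(s["time_s"],s["position"],s["eef_rot"].round(3),s["joint_pos"].round(1),s["contact_force"]);print(delta([643.5,135,150]).round(1))
```

```text
1.4333 [ 476.04360746 -121.22122093  226.64401249] [[ 0.97   0.241 -0.   ]
 [ 0.241 -0.97  -0.   ]
 [-0.     0.    -1.   ]] [ 49.1  14.9 -43.7 110.7  12.   59.  -75.9] [ 0.42088554 -1.91724126  0.18788515]
[ 224.3 -208.3   76.5]
```

Call:
play_rows(
  rows=[
    [28, -26, 5, 0, 0, 0, 1],
    [28, -26, 5, 0, 0, 0, 1],
    [28, -26, 5, 0, 0, 0, 1],
    [28, -26, 5, 0, 0, 0, 1],
    [28, -26, 5, 0, 0, 0, 1],
    [28, -26, 5, 0, 0, 0, 1],
    [28, -26, 5, 0, 0, 0, 1],
    [28, -26, 5, 0, 0, 0, 1],
  ],
)

```text
time_s: 2.1
position: [643.3, 134.5, 185.7]
eef_rot: [[0.971, 0.241, -0.001], [0.241, -0.971, -0.001], [-0.001, 0.0, -1.0]]
contact_force: [0.6, -0.0, 1.3]
opening: 0.002
grasp_force: 0.0
```

Run:
```python
from h import *
s=r.observe();print(s["time_s"],s["position"],s["joint_pos"].round(1),s["contact_force"]);print(delta([643.5,135,95]).round(1))
c=r.camera_params("wrist");p,d=r.grab_frame("wrist");cv2.imwrite("pics/w1.png",p[:,:,::-1])
for b in blobs(mask(p,"green"),300): print(b, ray("wrist",b[0],87,c))
```

```text
2.1 [643.34161212 134.50060346 185.6860309 ] [  14.    35.8  -41.2   89.4   25.3   64.5 -109. ] [ 0.56518738 -0.03577319  1.31427978]
[ 0.4 -0.5 90.7]
(array([320.1827853, 243.1450677]), np.int32(1034), array([46, 38], dtype=int32)) [640.11674624 133.5938131   87.        ]
```

View pics/w1.png

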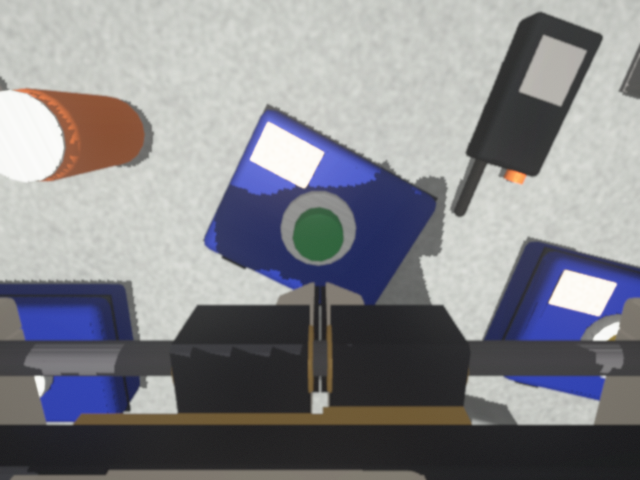

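The wrist view shows the green cap at about (318,234), so it sits right under the closed fingertips. I'll go down to just above it.

Call:
play_rows(
  rows=[
    [0, 0, 20, 0, 0, 0, 1],
    [0, 0, 20, 0, 0, 0, 1],
    [0, 0, 20, 0, 0, 0, 1],
    [0, 0, 15, 0, 0, 0, 1],
    [0, 0, 10, 0, 0, 0, 1],
    [0, 0, 5, 0, 0, 0, 1],
    [0, 0, 2, 0, 0, 0, 1],
    [0, 0, 0, 0, 0, 0, 1],
  ],
)

```text
time_s: 2.82
position: [643.1, 133.1, 94.9]
eef_rot: [[0.97, 0.241, 0.0], [0.241, -0.97, 0.0], [0.0, -0.0, -1.0]]
contact_force: [-0.6, 0.3, -0.2]
opening: 0.004
grasp_force: 0.0
```

Call:
play_rows(
  rows=[
    [0, 0, 2, 0, 0, 0, 1],
    [0, 0, 2, 0, 0, 0, 1],
    [0, 0, 2, 0, 0, 0, 1],
    [0, 0, 2, 0, 0, 0, 1],
    [0, 0, 1, 0, 0, 0, 1],
    [0, 0, 1, 0, 0, 0, 1],
    [0, 0, 0, 0, 0, 0, 1],
    [0, 0, 0, 0, 0, 0, 1],
  ],
)

```text
time_s: 3.48
position: [643.3, 133.1, 85.1]
eef_rot: [[0.97, 0.241, 0.001], [0.241, -0.97, 0.0], [0.001, 0.0, -1.0]]
contact_force: [0.4, -1.0, 2.4]
opening: 0.003
grasp_force: 1.5
```

Call:
play_rows(
  rows=[
    [0, 0, 1, 0, 0, 0, 1],
    [0, 0, 1, 0, 0, 0, 1],
    [0, 0, 1, 0, 0, 0, 1],
    [0, 0, 1, 0, 0, 0, 1],
    [0, 0, 1, 0, 0, 0, 1],
    [0, 0, 0, 0, 0, 0, 1],
    [0, 0, 0, 0, 0, 0, 1],
    [0, 0, 0, 0, 0, 0, 1],
  ],
)

```text
time_s: 4.15
position: [643.0, 133.2, 79.6]
eef_rot: [[0.97, 0.241, 0.0], [0.241, -0.97, 0.0], [0.0, -0.0, -1.0]]
contact_force: [2.1, 0.8, 2.0]
opening: 0.007
grasp_force: 1.0
```

Call:
play_rows(
  rows=[
    [0, 0, 1, 0, 0, 0, 1],
    [0, 0, 1, 0, 0, 0, 1],
    [0, 0, 0, 0, 0, 0, 1],
    [0, 0, 0, 0, 0, 0, 1],
    [0, 0, 0, 0, 0, 0, 1],
    [0, 0, 0, 0, 0, 0, 1],
    [0, 0, 0, 0, 0, 0, 1],
    [0, 0, 0, 0, 0, 0, 1],
  ],
)

```text
time_s: 4.82
position: [642.8, 133.2, 77.7]
eef_rot: [[0.97, 0.242, -0.0], [0.242, -0.97, -0.0], [-0.0, -0.0, -1.0]]
contact_force: [2.1, 0.3, 0.9]
opening: 0.006
grasp_force: 0.9
```

Call:
play_rows(
  rows=[
    [0, 0, 0.5, 0, 0, 0, 1],
    [0, 0, 0, 0, 0, 0, 1],
    [0, 0, 0, 0, 0, 0, 1],
    [0, 0, 0.5, 0, 0, 0, 1],
    [0, 0, 0, 0, 0, 0, 1],
    [0, 0, 0, 0, 0, 0, 1],
    [0, 0, 0, 0, 0, 0, 1],
    [0, 0, 0, 0, 0, 0, 1],
  ],
)

```text
time_s: 5.48
position: [642.8, 133.2, 77.0]
eef_rot: [[0.97, 0.241, -0.0], [0.241, -0.97, -0.0], [-0.0, 0.0, -1.0]]
contact_force: [-0.6, -0.5, 6.0]
opening: 0.004
grasp_force: 2.6
```

Run:
```python
from h import *
s=r.observe();print(s["position"],s["contact_force"],s["grasp_force"])
out=[]
for n in("scene",):
    a=np.load(n+"0.npz")["p"];p,d=r.grab_frame(n)
    crop=lambda q:cv2.resize(q[210:330,200:440],None,fx=3,fy=3)
    cv2.imwrite("pics/s1.png",np.vstack([crop(a)[:300],crop(p)[:300]])[:,:,::-1])
```

```text
[642.81039984 133.19092046  76.97429516] [-0.56705052 -0.46593981  5.96231908] 2.5945638582925312
```

View pics/s1.png

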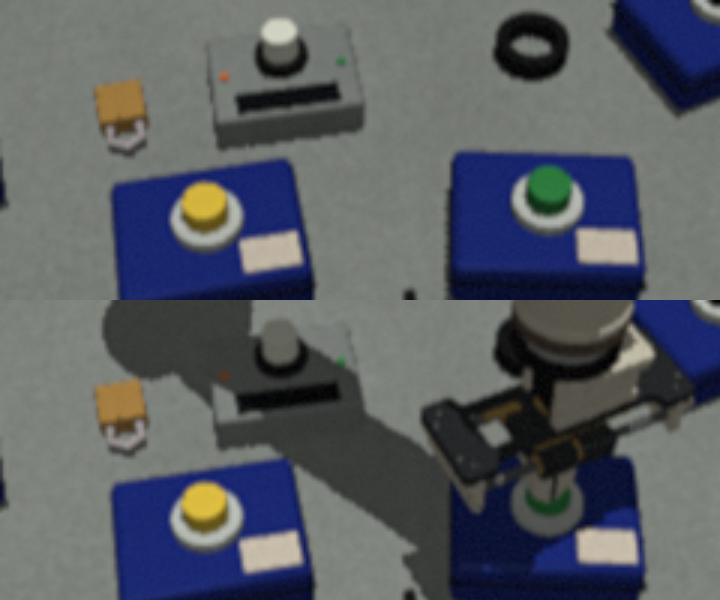

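The picture shows the fingertips on the green cap, which is nearly flush in its housing, and the case hasn't shifted. The force has risen to 6 N at z=77, which is the end stop. Next is yellow.

Call:
play_rows(
  rows=[
    [0, 0, -5, 0, 0, 0, 1],
    [0, 0, -15, 0, 0, 0, 1],
    [0, 0, -25, 0, 0, 0, 1],
    [-10, 24, -20, 0, 0, 0, 1],
    [-14, 34, 0, 0, 0, 0, 1],
    [-14, 34, 0, 0, 0, 0, 1],
    [-14, 34, 0, 0, 0, 0, 1],
    [-14, 34, 0, 0, 0, 0, 1],
  ],
)

```text
time_s: 6.2
position: [616.9, -39.5, 142.8]
eef_rot: [[0.97, 0.242, 0.0], [0.242, -0.97, -0.0], [0.0, 0.0, -1.0]]
contact_force: [-0.0, -0.6, -0.1]
opening: 0.006
grasp_force: 0.0
```

Call:
play_rows(
  rows=[
    [-14, 34, 0, 0, 0, 0, 1],
    [-14, 34, 0, 0, 0, 0, 1],
    [-7, 16, 0, 0, 0, 0, 1],
    [0, 0, 15, 0, 0, 0, 1],
    [0, 0, 15, 0, 0, 0, 1],
    [0, 0, 10, 0, 0, 0, 1],
    [0, 0, 0, 0, 0, 0, 1],
    [0, 0, 0, 0, 0, 0, 1],
  ],
)

```text
time_s: 6.87
position: [603.1, -125.4, 100.7]
eef_rot: [[0.97, 0.245, -0.002], [0.245, -0.97, 0.002], [-0.002, -0.002, -1.0]]
contact_force: [0.9, 0.4, 0.8]
opening: 0.006
grasp_force: 0.0
```

Run:
```python
from h import *
s=r.observe();print(s["time_s"],s["position"],delta([604,-128.5,88]).round(1))
c=r.camera_params("wrist");p,d=r.grab_frame("wrist");cv2.imwrite("pics/w2.png",p[:,:,::-1])
for b in blobs(mask(p,"yellow"),300): print(b, ray("wrist",b[0],87,c))
p,d=r.grab_frame("scene")
for b in blobs(mask(p,"green"),30): print(b[0],b[1],ray("scene",b[0],77),ray("scene",b[0],85))
```

```text
6.8667 [ 603.13689195 -125.44747119  100.66610686] [ 0.1  3.2 12.7]
(array([327.71367724, 269.15049692]), np.int32(2113), array([70, 47], dtype=int32)) [ 615.18959442 -125.94564138   87.        ]
[382.344 274.496] 125 [645.62657677 134.68213019  77.        ] [651.35875498 132.24591356  85.        ]
```

View pics/w2.png

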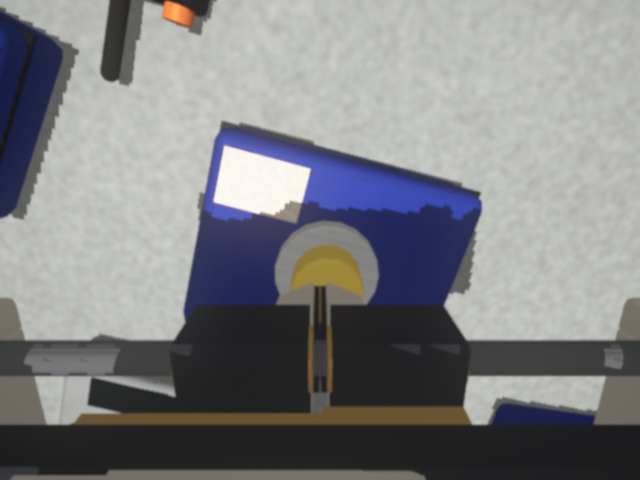

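The wrist view shows the yellow cap centred at about u=327, partly behind the fingers and 3 mm off in tool y. Its position in the scene view matches the green cap being down. I'll correct the offset and press.

Call:
play_rows(
  rows=[
    [0, 3, 3, 0, 0, 0, 1],
    [0, 0, 3, 0, 0, 0, 1],
    [0, 0, 3, 0, 0, 0, 1],
    [0, 0, 2, 0, 0, 0, 1],
    [0, 0, 2, 0, 0, 0, 1],
    [0, 0, 1, 0, 0, 0, 1],
    [0, 0, 0, 0, 0, 0, 1],
    [0, 0, 0, 0, 0, 0, 1],
  ],
)

```text
time_s: 7.63
position: [604.5, -130.9, 87.7]
eef_rot: [[0.97, 0.241, 0.0], [0.241, -0.97, 0.0], [0.0, -0.0, -1.0]]
contact_force: [-0.2, 0.5, 0.4]
opening: 0.007
grasp_force: 0.0
```

Call:
play_rows(
  rows=[
    [0, 0, 1, 0, 0, 0, 1],
    [0, 0, 1, 0, 0, 0, 1],
    [0, 0, 1, 0, 0, 0, 1],
    [0, 0, 1, 0, 0, 0, 1],
    [0, 0, 1, 0, 0, 0, 1],
    [0, 0, 1, 0, 0, 0, 1],
    [0, 0, 0, 0, 0, 0, 1],
    [0, 0, 0, 0, 0, 0, 1],
  ],
)

```text
time_s: 8.3
position: [604.7, -130.9, 81.6]
eef_rot: [[0.97, 0.241, 0.0], [0.241, -0.97, 0.0], [0.0, -0.0, -1.0]]
contact_force: [0.8, 0.6, 1.5]
opening: 0.005
grasp_force: 0.9
```

Call:
play_rows(
  rows=[
    [0, 0, 1, 0, 0, 0, 1],
    [0, 0, 1, 0, 0, 0, 1],
    [0, 0, 1, 0, 0, 0, 1],
    [0, 0, 1, 0, 0, 0, 1],
    [0, 0, 0.5, 0, 0, 0, 1],
    [0, 0, 0, 0, 0, 0, 1],
    [0, 0, 0.5, 0, 0, 0, 1],
    [0, 0, 0, 0, 0, 0, 1],
  ],
)

```text
time_s: 8.97
position: [604.7, -130.9, 77.0]
eef_rot: [[0.97, 0.241, 0.0], [0.241, -0.97, -0.0], [0.0, 0.0, -1.0]]
contact_force: [-0.1, 0.3, 4.7]
opening: 0.002
grasp_force: 2.3
```

Run:
```python
from h import *
s=r.observe();print(s["position"],s["contact_force"]);print(delta([456.5,-372,77]).round(1))
```

```text
[ 604.71311531 -130.90560789   76.95091267] [-0.10820298  0.30096395  4.68048453]
[-2.020e+02  1.982e+02 -1.000e-01]
```

Call:
play_rows(
  rows=[
    [0, 0, -5, 0, 0, 0, 1],
    [0, 0, -15, 0, 0, 0, 1],
    [0, 0, -25, 0, 0, 0, 1],
    [-18, 18, -20, 0, 0, 0, 1],
    [-25, 25, 0, 0, 0, 0, 1],
    [-25, 25, 0, 0, 0, 0, 1],
    [-25, 25, 0, 0, 0, 0, 1],
    [-25, 25, 0, 0, 0, 0, 1],
  ],
)

```text
time_s: 9.63
position: [517.4, -275.2, 142.8]
eef_rot: [[0.97, 0.242, 0.0], [0.242, -0.97, -0.001], [0.0, 0.001, -1.0]]
contact_force: [0.5, -0.7, 0.2]
opening: 0.004
grasp_force: 0.0
```

Call:
play_rows(
  rows=[
    [-25, 25, 0, 0, 0, 0, 1],
    [-25, 25, 0, 0, 0, 0, 1],
    [-22, 20, 0, 0, 0, 0, 1],
    [-12, 10, 15, 0, 0, 0, 1],
    [0, 0, 15, 0, 0, 0, 1],
    [0, 0, 10, 0, 0, 0, 1],
    [0, 0, 0, 0, 0, 0, 1],
    [0, 0, 0, 0, 0, 0, 1],
  ],
)

```text
time_s: 10.3
position: [456.7, -370.5, 101.8]
eef_rot: [[0.97, 0.243, -0.0], [0.243, -0.97, 0.001], [0.0, -0.001, -1.0]]
contact_force: [0.2, 0.3, -0.1]
opening: 0.001
grasp_force: 0.0
```

Run:
```python
from h import *
s=r.observe();print(s["time_s"],s["position"],s["joint_pos"].round(1),delta([456.5,-372,88]).round(1))
p,d=r.grab_frame("wrist");cv2.imwrite("pics/w3.png",p[:,:,::-1])
p,d=r.grab_frame("scene")
for k in("green","yellow"):
  for b in blobs(mask(p,k),30): print(b[0],b[1],ray("scene",b[0],77))
```

```text
10.3 [ 456.72778287 -370.52826291  101.82327283] [ 64.6  34.3 -37.3 103.3  25.9  51.3 -60.5] [-0.6  1.4 13.8]
[382.312 274.544] 125 [645.74636613 134.56908548  77.        ]
[268.15037594 280.26315789] 133 [ 606.8054927  -128.63253127   77.        ]
```

View pics/w3.png

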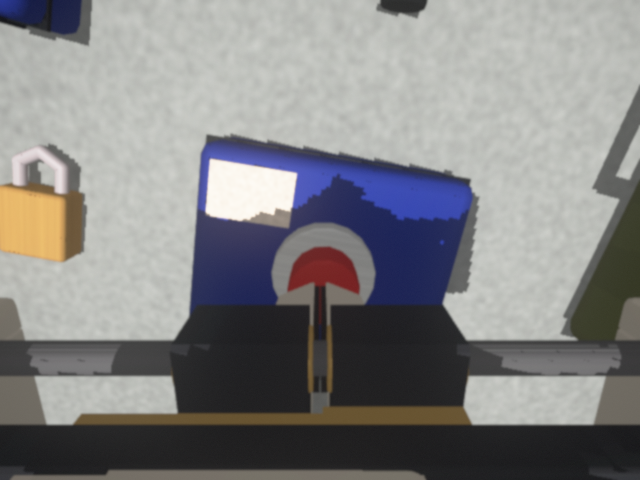

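The wrist view shows the red cap under the fingertips at about u=323, on the blue case, with the olive box clear to the right. Green and yellow both measure as down. Now pressing red.

Call:
play_rows(
  rows=[
    [0, 0, 3, 0, 0, 0, 1],
    [0, 0, 3, 0, 0, 0, 1],
    [0, 0, 3, 0, 0, 0, 1],
    [0, 0, 2, 0, 0, 0, 1],
    [0, 0, 2, 0, 0, 0, 1],
    [0, 0, 1, 0, 0, 0, 1],
    [0, 0, 0, 0, 0, 0, 1],
    [0, 0, 0, 0, 0, 0, 1],
  ],
)

```text
time_s: 11.07
position: [456.3, -371.8, 87.7]
eef_rot: [[0.97, 0.241, -0.0], [0.241, -0.97, 0.0], [0.0, -0.0, -1.0]]
contact_force: [-0.4, -0.2, -0.3]
opening: 0.006
grasp_force: 0.0
```

Call:
play_rows(
  rows=[
    [0, 0, 1, 0, 0, 0, 1],
    [0, 0, 1, 0, 0, 0, 1],
    [0, 0, 1, 0, 0, 0, 1],
    [0, 0, 1, 0, 0, 0, 1],
    [0, 0, 1, 0, 0, 0, 1],
    [0, 0, 1, 0, 0, 0, 1],
    [0, 0, 0, 0, 0, 0, 1],
    [0, 0, 0, 0, 0, 0, 1],
  ],
)

```text
time_s: 11.73
position: [456.5, -372.0, 81.7]
eef_rot: [[0.97, 0.241, 0.0], [0.241, -0.97, -0.0], [0.0, 0.0, -1.0]]
contact_force: [0.6, -0.7, 2.1]
opening: 0.003
grasp_force: 0.9
```

Call:
play_rows(
  rows=[
    [0, 0, 1, 0, 0, 0, 1],
    [0, 0, 1, 0, 0, 0, 1],
    [0, 0, 1, 0, 0, 0, 1],
    [0, 0, 1, 0, 0, 0, 1],
    [0, 0, 0.5, 0, 0, 0, 1],
    [0, 0, 0, 0, 0, 0, 1],
    [0, 0, 0.5, 0, 0, 0, 1],
    [0, 0, 0, 0, 0, 0, 1],
  ],
)

```text
time_s: 12.4
position: [456.5, -372.0, 77.0]
eef_rot: [[0.97, 0.241, 0.0], [0.241, -0.97, -0.0], [0.0, 0.0, -1.0]]
contact_force: [0.6, -0.1, 4.7]
opening: 0.008
grasp_force: 2.3
```

Run:
```python
from h import *
s=r.observe();print(s["position"],s["contact_force"]);print(delta([427.5,-42.5,77]).round(1))
```

```text
[ 456.45119018 -371.95454872   76.95165006] [ 0.56308686 -0.11868152  4.66292374]
[ 5.140e+01 -3.267e+02 -2.000e-01]
```

Call:
play_rows(
  rows=[
    [0, 0, -5, 0, 0, 0, 1],
    [0, 0, -15, 0, 0, 0, 1],
    [0, 0, -25, 0, 0, 0, 1],
    [3, -20, -20, 0, 0, 0, 1],
    [5, -33, 0, 0, 0, 0, 1],
    [5, -33, 0, 0, 0, 0, 1],
    [5, -33, 0, 0, 0, 0, 1],
    [5, -33, 0, 0, 0, 0, 1],
  ],
)

```text
time_s: 13.07
position: [440.9, -217.3, 141.6]
eef_rot: [[0.971, 0.241, -0.001], [0.241, -0.971, 0.0], [-0.001, -0.0, -1.0]]
contact_force: [0.8, 0.0, -0.2]
opening: 0.005
grasp_force: 0.0
```

Call:
play_rows(
  rows=[
    [5, -33, 0, 0, 0, 0, 1],
    [5, -33, 0, 0, 0, 0, 1],
    [5, -33, 0, 0, 0, 0, 1],
    [5, -33, 0, 0, 0, 0, 1],
    [5, -28, 0, 0, 0, 0, 1],
    [3, -15, 15, 0, 0, 0, 1],
    [0, 0, 20, 0, 0, 0, 1],
    [0, 0, 0, 0, 0, 0, 1],
  ],
)

```text
time_s: 13.73
position: [424.1, -41.0, 104.5]
eef_rot: [[0.97, 0.244, -0.005], [0.244, -0.97, 0.001], [-0.005, -0.002, -1.0]]
contact_force: [-1.0, -1.0, -0.2]
opening: 0.004
grasp_force: 0.0
```

Run:
```python
from h import *
s=r.observe();print(s["time_s"],s["position"],s["joint_pos"].round(1),delta([427.5,-42.5,78]).round(1))
p,d=r.grab_frame("wrist");cv2.imwrite("pics/w4.png",p[:,:,::-1])
p,d=r.grab_frame("scene")
for k in("green","yellow","red"):
  for b in blobs(mask(p,k),30): print(b[0],b[1],ray("scene",b[0],77))
```

```text
13.7333 [424.13017187 -41.01628352 104.54835881] [ 42.1  21.  -46.  124.8  22.3  42.7 -94.6] [ 3.   2.3 26.5]
[382.27419355 274.50806452] 124 [645.62676266 134.51299035  77.        ]
[268.21804511 280.21804511] 133 [ 606.70860697 -128.46288598   77.        ]
[154.16455696 186.10126582] 79 [ 211.81716525 -403.14522864   77.        ]
[162.94230769 249.60576923] 104 [ 459.14300947 -371.60963999   77.        ]
```

View pics/w4.png

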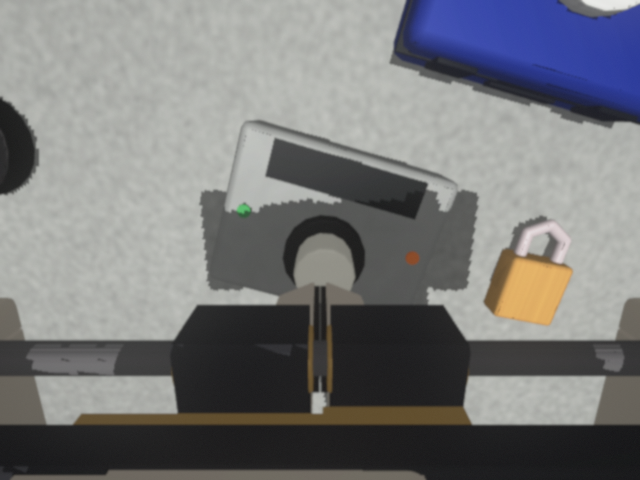

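The wrist view shows the white button at u≈324, under the fingertips. All three caps measure as down. Now I'll press the button lightly.

Call:
play_rows(
  rows=[
    [1, 1, 5, 0, 0, 0, 1],
    [0, 0, 5, 0, 0, 0, 1],
    [0, 0, 5, 0, 0, 0, 1],
    [0, 0, 4, 0, 0, 0, 1],
    [0, 0, 3, 0, 0, 0, 1],
    [0, 0, 2, 0, 0, 0, 1],
    [0, 0, 0, 0, 0, 0, 1],
    [0, 0, 0, 0, 0, 0, 1],
  ],
)

```text
time_s: 14.5
position: [428.0, -42.9, 82.7]
eef_rot: [[0.97, 0.242, -0.0], [0.242, -0.97, 0.0], [-0.0, -0.0, -1.0]]
contact_force: [0.6, -0.6, 0.6]
opening: 0.008
grasp_force: 0.0
```

Run:
```python
from h import *
print(delta([427.5,-42.5,69]).round(1))
```

```text
[-0.4 -0.5 13.7]
```

Call:
play_rows(
  rows=[
    [0, 0, 3, 0, 0, 0, 1],
    [0, 0, 3, 0, 0, 0, 1],
    [0, 0, 2, 0, 0, 0, 1],
    [0, 0, 2, 0, 0, 0, 1],
    [0, 0, 2, 0, 0, 0, 1],
    [0, 0, 2, 0, 0, 0, 1],
    [0, 0, 0, 0, 0, 0, 1],
    [0, 0, 0, 0, 0, 0, 1],
  ],
)

```text
time_s: 15.17
position: [428.5, -43.0, 68.9]
eef_rot: [[0.97, 0.241, 0.001], [0.241, -0.97, -0.0], [0.001, 0.0, -1.0]]
contact_force: [-0.7, -0.3, 6.8]
opening: 0.004
grasp_force: 3.0
```

The button is about 9 mm down at 6.8 N, so it counts as pressed. Lifting off.

Call:
play_rows(
  rows=[
    [0, 0, -4, 0, 0, 0, 1],
    [0, 0, -8, 0, 0, 0, 1],
    [0, 0, -20, 0, 0, 0, 1],
    [0, 0, -25, 0, 0, 0, 1],
    [0, 0, -25, 0, 0, 0, 1],
    [0, 0, -20, 0, 0, 0, 1],
    [0, 0, 0, 0, 0, 0, 1],
    [0, 0, 0, 0, 0, 0, 1],
  ],
)

```text
time_s: 15.83
position: [428.3, -43.4, 171.6]
eef_rot: [[0.971, 0.241, 0.002], [0.241, -0.971, -0.001], [0.001, 0.002, -1.0]]
contact_force: [0.0, -0.3, -0.0]
opening: 0.007
grasp_force: 0.0
```

Run:
```python
from h import *
s=r.observe();print(s["position"],s["contact_force"],s["joint_velocities"].round(1))
p,d=r.grab_frame("scene")
for k in("green","yellow","red"):
  for b in blobs(mask(p,k),30): print(k,b[0],ray("scene",b[0],77).round(1))
print(r.sign_off())
```

```text
[428.30052783 -43.36432758 171.57130928] [ 0.0034312  -0.34464966 -0.02917742] [-0.9  2.   1.2  1.7  0.9 -0.6 -0.6]
green [382.29032258 274.5       ] [645.6 134.6  77. ]
yellow [268.20149254 280.26119403] [ 606.8 -128.5   77. ]
red [154.28395062 186.14814815] [ 212.1 -402.8   77. ]
red [162.94230769 249.60576923] [ 459.1 -371.6   77. ]
the job is handed in; nothing more can be done
None
```

I pressed the green, yellow and red caps down to their stops in that order, then pressed the white button about 9 mm and lifted clear; no force reading went above 7 N, and the job is handed in (sign-off returned no verdict).

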